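# Change over the dispensing cartridges and hang the caddy on its balancer arm

## Robot

A 6-joint arm with a two-finger parallel gripper is mounted at the origin on a cart in front of the work surface, level with it; the furniture and walls round the work are solid. World frame = base frame: x ahead of the robot, y to its left, z up, the work surface at z = 0. Lengths are in m, angles in rad, forces in N, time in s.
With the tool pointing down it reaches from about 0.375 to 0.975 m from the base axis. Payload 3.8 kg.
Tool frame: the origin (TCP) lies between the finger pads; the fingertips stand 22 mm ahead of it and the grasp point (between the pads) lies 3 mm ahead of it (manip.nose_length is the distance from the TCP to the fingertips, in m); z points along the fingers, y is the line along which they close (so a half turn about z gives the same grasp; the last joint's range is limited). The gripper opens to 85 mm and grips with 20 to 120 N. Pads are 22 mm wide; open, the fingers measure 114 mm over their backs; the gripper's body (76 mm by 85 mm) begins 54 mm behind the grasp point. The pads swing forward as they close: fully open they stand 13 mm farther back than shut.
Start: joints at [1.192, 0.264, 1.604, -0, 1.274, -0.037], TCP at [0.226, 0.636, 0.253] pointing down, gripper open.
Joint ranges: [-2.63, 2.63], [-0.94, 2.18], [0.31, 2.57], [-1.31, 4.45], [0, 2.66], [-2.55, 2.55]. Speed limits (rad/s): [2.57, 2.57, 3.14, 3.14, 3.14, 3.14].

## Interface

Orientations are given as a unit quaternion [w, x, y, z].
In Python, from rig import manip, eyes gives the robot as it stands.
- The arm moves only by the shell command python3 -m jog 'ROWS' [OPENING]. ROWS is JSON, a list of rows, each a list of 2 entries, a list of its own where there are three numbers: the shift along the tool's x, y, z in units of 10 cm (1.0 is 10 cm), then the turn about the tool's z in units of 90 degrees (1.0 is 90 degrees). A call has 1 to 10 rows; each row is the pose to reach, as a shift and turn from the pose commanded when the call began, along the tool's axes at that moment; what a row does not reach only later rows make up. A row lasts 1/8 s, in which the tool goes at most 62.5 mm and 10.7 degrees, less where a joint would pass 70% of its speed; a pose out of reach is approached as far as the arm can. A call with a number of a shift or a turn outside -1 to 1 is refused whole. A call with a gripper value outside its range is refused whole. OPENING is the opening in per cent of the stroke, from 0 (shut) to 100 (fully open), set as the call begins (- or left out, the last holds). The fingers move at their own pace and stop on an object; the grip force is fixed at half the most. Time passes only in rows, so rows that repeat a pose let the fingers close. It gives the time, the measured TCP pose, the force, the opening and the grip force at its end, in the units of the state.
- manip.state(): the state, without advancing time (a new reading comes with each control period).
- eyes.get_image(name): name is "side" or "top"; returns a dict with "image" (384x512x3 uint8, red, green, blue), "range_z" (384x512 float32, m along the optical axis (not along the pixel's ray), 0 where there is no reading), "fx", "fy", "cx", "cy" (pixels), "world_to_cam" (4x4, takes a point from world to camera coordinates). Camera axes: x right, y up, looking along -z (the intrinsics and any distortion apply to the point x, -y, -z); pixel columns grow to the right and rows downward; lengths in m; the calibration is good to about 2 mm. A picture is of the moment at which its call begins.
- manip.close_job(): hands the job in; it is judged then, once.
The state is a dict: "clock": time; "q": joint angles; "qvel": joint speeds; "effort": joint torques, N m; "tcp_pos": TCP position; "eef_rot": TCP orientation; "ft_force": force on the tool from outside, world axes, zero at the start; "ft_torque": the same for the moment, N m; "finger_gap": finger opening in m; "grip_force": force on a finger pad.
Only numpy, scipy, OpenCV 4.12 (cv2) and the standard library are available. Lean on these libraries where they do the work, as an engineer would, in place of code of your own. Each camera call takes 0.05 s, during which the arm holds its last target. There are 200 camera calls.

## Task

With the black caddy standing on the bench, take the spent cartridges (white barrel, black cap) out of it and stand them in free wells of the blue rack, and put all the fresh ones (amber barrel, green cap) from the rack into the caddy's wells, each fully down. Then lift the caddy by the grip on its stem and hang it by its collar in the fork of the spring-balanced arm: let the arm sink under the load, keep hold until it has come to rest and carries the caddy, and only then let go. Leave the spray can and the glue bottle where they stand.

Things in the scene. Friction and masses are not known exactly. Their poses are not given: they have to be found in the camera images.
- caddy: black loose caddy, 64 x 240 x 164 mm, 0.36 to 0.44 kg empty. Origin under the middle of its foot, z up, y along its row of four wells; half a turn makes no difference. Lifting stem in its middle: 9 mm neck from 72 to 102 mm above the foot, steel collar 30 mm across (102 to 109 mm), black rubber grip 18 mm thick (109 to 152 mm) with a red end of the same width (to 164 mm)
- caddy_grip (a point): middle of the rubber grip on the caddy's stem, 131 mm above its foot; close the fingers along the caddy's x there, as cartridges stand beside it along y (tops 128 mm above the foot)
- caddy_collar (a point): centre of the underside of the collar, 102 mm above the caddy's foot; this face rests on the fork when the caddy hangs
- bench_rack: blue loose rack, 140 x 156 x 60 mm, 0.9 kg, six wells in two rows of three. Origin under its middle, z up: wells at x = -39 and +39, y = -46, 0 and +46 mm, mouths 60 mm above the foot, 29 mm wide, 52 mm deep
- fork_seat (a point): where the collar sits: top face of the steel fork on the level head of the grey sprung arm. z up, x from the fork's open mouth to the post. Slot 15 mm wide between tines 12 mm wide, 6 mm thick; turned-up tips 7 mm high 21 to 27 mm before the seat and a like stop 21 mm behind it hold the collar. Bring the neck in along +x, collar over the tips, then down. Head block 75 mm behind, 52 mm high
- boom (a joint): how far the sprung arm has sunk, rad: 0 top stop (unloaded, links 0.35 rad above level), 0.50 bottom stop. Links 200 mm, so the seat sinks about 0.20 m per rad, level, and swings up to 12 mm towards the mouth. It yields from about 3 N on the seat, 11 N per rad: rests at about 0.27 under the caddy with three fresh cartridges, 0.33 with four (+-0.04, as its weight varies), settling in 1 to 2 s
- caddy_well0 (a point): mouth of well 0 of the caddy, in the middle of its round opening 60 mm above the foot, at y = -94 mm; 29 mm wide and 52 mm deep
- caddy_well1 (a point): mouth of well 1 of the caddy, in the middle of its round opening 60 mm above the foot, at y = -48 mm; 29 mm wide and 52 mm deep
- caddy_well2 (a point): mouth of well 2 of the caddy, in the middle of its round opening 60 mm above the foot, at y = 48 mm; 29 mm wide and 52 mm deep
- caddy_well3 (a point): mouth of well 3 of the caddy, in the middle of its round opening 60 mm above the foot, at y = 94 mm; 29 mm wide and 52 mm deep
- fresh_1: fresh dispensing cartridge: amber barrel 26 mm thick with a white label band, green screw cap of the same width (top 18 mm), 120 mm long, 60 g. Origin at the tip of its nose, z up its axis. Nose widens from 10 mm to full over the first 14 mm. Seated in a well, its origin is 8 mm above the holder's foot and 68 mm of it stands out of the well. May be absent
- fresh_2: fresh dispensing cartridge: amber barrel 26 mm thick with a white label band, green screw cap of the same width (top 18 mm), 120 mm long, 60 g. Origin at the tip of its nose, z up its axis. Nose widens from 10 mm to full over the first 14 mm. Seated in a well, its origin is 8 mm above the holder's foot and 68 mm of it stands out of the well. May be absent
- fresh_3: fresh dispensing cartridge: amber barrel 26 mm thick with a white label band, green screw cap of the same width (top 18 mm), 120 mm long, 60 g. Origin at the tip of its nose, z up its axis. Nose widens from 10 mm to full over the first 14 mm. Seated in a well, its origin is 8 mm above the holder's foot and 68 mm of it stands out of the well. May be absent
- fresh_4: fresh dispensing cartridge: amber barrel 26 mm thick with a white label band, green screw cap of the same width (top 18 mm), 120 mm long, 60 g. Origin at the tip of its nose, z up its axis. Nose widens from 10 mm to full over the first 14 mm. Seated in a well, its origin is 8 mm above the holder's foot and 68 mm of it stands out of the well. May be absent
- fresh_5: fresh dispensing cartridge: amber barrel 26 mm thick with a white label band, green screw cap of the same width (top 18 mm), 120 mm long, 60 g. Origin at the tip of its nose, z up its axis. Nose widens from 10 mm to full over the first 14 mm. Seated in a well, its origin is 8 mm above the holder's foot and 68 mm of it stands out of the well. May be absent
- spent_1: spent dispensing cartridge: white barrel, black screw cap, 30 g, otherwise the same shape and origin as the fresh ones. May be absent
- spent_2: spent dispensing cartridge: white barrel, black screw cap, 30 g, otherwise the same shape and origin as the fresh ones. May be absent
- spent_3: spent dispensing cartridge: white barrel, black screw cap, 30 g, otherwise the same shape and origin as the fresh ones. May be absent
- contact_spray: blue and white spray can, 52 mm across, 161 mm tall, standing at the back; not part of the job. Origin under its middle
- glue_bottle: small brown bottle with a black dropper top, 33 mm across, 102 mm tall, standing at the right; not part of the job. Origin under its middle
Mind the look-alikes: they are no part of the job. Leave any pink look-alike of the fresh_2 alone.

How it is judged:
On the way, in this order (a step that is already met when the one before it is completed fails the run):
1. with the caddy standing on the bench: every fresh cartridge down in a well of the caddy and every spent one down in a well of the bench rack (x of fresh_1 in the frame of caddy between -0.01 and 0.01 m and y of fresh_1 in the frame of caddy between -0.11 and 0.11 m and z of fresh_1 in the frame of caddy between 0 and 0.016 m and x of fresh_2 in the frame of caddy between -0.01 and 0.01 m and y of fresh_2 in the frame of caddy between -0.11 and 0.11 m and z of fresh_2 in the frame of caddy between 0 and 0.016 m and x of fresh_3 in the frame of caddy between -0.01 and 0.01 m and y of fresh_3 in the frame of caddy between -0.11 and 0.11 m and z of fresh_3 in the frame of caddy between 0 and 0.016 m and x of fresh_4 in the frame of caddy between -0.01 and 0.01 m and y of fresh_4 in the frame of caddy between -0.11 and 0.11 m and z of fresh_4 in the frame of caddy between 0 and 0.016 m and x of fresh_5 in the frame of caddy between -0.01 and 0.01 m and y of fresh_5 in the frame of caddy between -0.11 and 0.11 m and z of fresh_5 in the frame of caddy between 0 and 0.016 m and x of spent_1 in the frame of bench_rack between -0.055 and 0.055 m and y of spent_1 in the frame of bench_rack between -0.065 and 0.065 m and z of spent_1 in the frame of bench_rack between 0 and 0.016 m and x of spent_2 in the frame of bench_rack between -0.055 and 0.055 m and y of spent_2 in the frame of bench_rack between -0.065 and 0.065 m and z of spent_2 in the frame of bench_rack between 0 and 0.016 m and x of spent_3 in the frame of bench_rack between -0.055 and 0.055 m and y of spent_3 in the frame of bench_rack between -0.065 and 0.065 m and z of spent_3 in the frame of bench_rack between 0 and 0.016 m and height (world z) of caddy below 0.02 m), for 0.2 s.
2. the loaded caddy sits in the fork, the arm has sunk under it and come to rest, and the caddy is still in hand (distance between caddy_collar and fork_seat below 0.01 m and value of joint boom above 0.2 rad and velocity of joint boom between -0.05 and 0.05 rad/s and contact force between caddy and the fingers above 0.5 N), for 0.2 s.
At the end, for the whole second after the job is handed in: every fresh cartridge fully down in a well of the caddy (within 8 mm of its seated height) and every spent one in a well of the bench rack; caddy hanging in the fork, its collar within 10 mm of the seat and level within 0.1 rad; the arm sunk by more than 0.20 rad and at rest; gripper clear (x of fresh_1 in the frame of caddy between -0.01 and 0.01 m and y of fresh_1 in the frame of caddy between -0.11 and 0.11 m and z of fresh_1 in the frame of caddy between 0 and 0.016 m and x of fresh_2 in the frame of caddy between -0.01 and 0.01 m and y of fresh_2 in the frame of caddy between -0.11 and 0.11 m and z of fresh_2 in the frame of caddy between 0 and 0.016 m and x of fresh_3 in the frame of caddy between -0.01 and 0.01 m and y of fresh_3 in the frame of caddy between -0.11 and 0.11 m and z of fresh_3 in the frame of caddy between 0 and 0.016 m and x of fresh_4 in the frame of caddy between -0.01 and 0.01 m and y of fresh_4 in the frame of caddy between -0.11 and 0.11 m and z of fresh_4 in the frame of caddy between 0 and 0.016 m and x of fresh_5 in the frame of caddy between -0.01 and 0.01 m and y of fresh_5 in the frame of caddy between -0.11 and 0.11 m and z of fresh_5 in the frame of caddy between 0 and 0.016 m and x of spent_1 in the frame of bench_rack between -0.055 and 0.055 m and y of spent_1 in the frame of bench_rack between -0.065 and 0.065 m and z of spent_1 in the frame of bench_rack between 0 and 0.016 m and x of spent_2 in the frame of bench_rack between -0.055 and 0.055 m and y of spent_2 in the frame of bench_rack between -0.065 and 0.065 m and z of spent_2 in the frame of bench_rack between 0 and 0.016 m and x of spent_3 in the frame of bench_rack between -0.055 and 0.055 m and y of spent_3 in the frame of bench_rack between -0.065 and 0.065 m and z of spent_3 in the frame of bench_rack between 0 and 0.016 m and distance between caddy_collar and fork_seat below 0.01 m and value of joint boom above 0.2 rad and velocity of joint boom between -0.05 and 0.05 rad/s and angle between caddy's own z axis and vertical below 0.1 rad and angle between bench_rack's own z axis and vertical below 0.05 rad and linear speed of caddy below 0.03 m/s); the robot touches nothing.
It fails at once if the spray can is knocked over or pushed more than 40 mm aside (distance of contact_spray from where it was at the start of the episode above 0.04 m or angle between contact_spray's own z axis and vertical above 0.6 rad).
It fails at once if the glue bottle is knocked over or pushed more than 40 mm aside (distance of glue_bottle from where it was at the start of the episode above 0.04 m or angle between glue_bottle's own z axis and vertical above 0.6 rad).
Of fresh_1, fresh_2, fresh_3, fresh_4, fresh_5 only 3 to 4 are there at a start; the rules pass over those that are not, and their reading is None.
Of spent_1, spent_2, spent_3 only 2 to 3 are there at a start; the rules pass over those that are not, and their reading is None.
At some moment in a run one of bench_rack may be knocked a few centimetres aside while the robot is not near it.
Once in a run the grip may slacken for a moment while it holds something.
It also fails if it takes over 210 s, if anything falls off the work surface, if the arm or the gripper's body presses on something with over 40 N, if the wrist force passes 120 N, or if a joint passes its speed limit or range.

## Working session

There is one attempt and no reset: what is moved stays moved. The work goes in short steps, Python scripts to look and compute and a shell command to move; the robot and the scene stay as the last step left them, time stands still between calls to the robot, and variables do not carry over. Pictures are saved under pics/ and viewed, at most 14 in all, crops included, and the job is handed in when it is done.

```bash
ls; mkdir -p pics
python3 - <<'E'
from rig import manip, eyes
import cv2,numpy as np
print(manip.state(), manip.nose_length)
for n in("top","side"):
    d=eyes.get_image(n); cv2.imwrite(f"pics/{n}0.png",d["image"][:,:,::-1]); print(n,d["fx"],d["fy"],d["cx"],d["cy"],d["world_to_cam"],d.keys())
    np.savez(f"{n}0.npz",**{k:v for k,v in d.items() if v is not None})
E
```

```text
pics
{'clock': 0.0, 'q': array([ 1.19213215e+00,  2.64773209e-01,  1.60537621e+00,  1.08665271e-05,
        1.27368098e+00, -3.69391808e-02]), 'qvel': array([ 0.00144506,  0.00136966,  0.00033692, -0.00049549, -0.0007627 ,
       -0.00046772]), 'effort': array([ 1.53554643e-03, -5.15129900e+01, -3.67314363e+01,  1.62409009e-05,
        1.29533277e-02, -1.41909678e-05]), 'tcp_pos': array([0.22597436, 0.63533274, 0.25194725]), 'eef_rot': array([-2.35915602e-04,  1.70033820e-01,  9.85437592e-01, -1.09373064e-03]), 'ft_force': array([-0.39154276,  0.67250459, -0.43398436]), 'ft_torque': array([ 0.00768241,  0.06466041, -0.02753922]), 'grip_force': 0.0, 'finger_gap': 0.08541124411055145} 0.022
top 492.64218671881014 492.64218671881014 253.2128729135808 187.09353623010844 [[-0.0300996  -0.9995135   0.00817214 -0.01848742]
 [ 0.99543466 -0.0292339   0.09085822 -0.58843081]
 [-0.09057512  0.01086963  0.99583031 -1.32882608]
 [ 0.          0.          0.          1.        ]] dict_keys(['image', 'range_z', 'fx', 'fy', 'cx', 'cy', 'world_to_cam'])
side 357.5497072914331 357.5497072914331 248.5791256322695 193.88588314872882 [[-0.90677797 -0.42146684  0.01092795  0.50377667]
 [ 0.28904703 -0.60259206  0.74386466 -0.30063391]
 [-0.30692919  0.67767877  0.66824094 -0.78986576]
 [ 0.          0.          0.          1.        ]] dict_keys(['image', 'range_z', 'fx', 'fy', 'cx', 'cy', 'world_to_cam'])
```

View pics/top0.png

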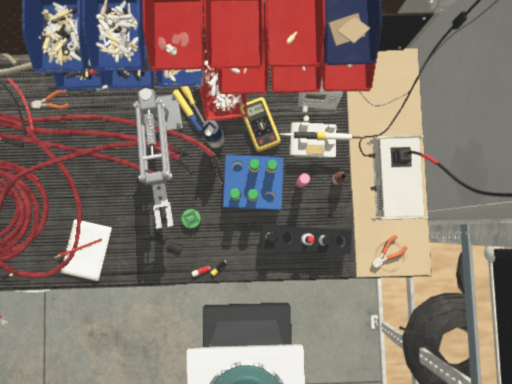

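View pics/side0.png

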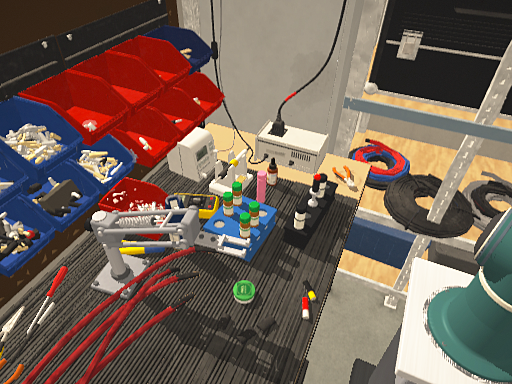

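The top view shows the rack around (253,183) with green caps, the caddy along row 239, u 262-352, the fork mouth near (163,217), and a pink look-alike at (303,180). I'll enlarge both regions to confirm.

```bash
cat > h.py <<'E'
import numpy as np,cv2
from rig import manip,eyes
def grab(n):
    return eyes.get_image(n)
def cloud(d):
    z=d["range_z"]; v,u=np.indices(z.shape)
    p=np.stack([(u-d["cx"])/d["fx"]*z,-(v-d["cy"])/d["fy"]*z,-z],-1)
    T=np.linalg.inv(d["world_to_cam"]); P=p@T[:3,:3].T+T[:3,3]; P[z<=0]=np.nan
    return P
def ray(d,u,v,h):
    "pixel to the plane z=h"
    T=np.linalg.inv(d["world_to_cam"]); r=T[:3,:3]@np.array([(u-d["cx"])/d["fx"],-(v-d["cy"])/d["fy"],-1.])
    return T[:3,3]+r*(h-T[2,3])/r[2]
def proj(d,p):
    c=d["world_to_cam"]@np.append(p,1); return d["cx"]+d["fx"]*c[0]/-c[2],d["cy"]-d["fy"]*c[1]/-c[2]
def crop(d,r,s,f):
    v0,v1,u0,u1=r; cv2.imwrite(f,cv2.resize(d["image"][v0:v1,u0:u1,::-1],None,fx=s,fy=s,interpolation=cv2.INTER_CUBIC))
def blobs(m,a=15):
    n,l,s,c=cv2.connectedComponentsWithStats(m.astype(np.uint8)); return [(c[i],s[i,4],l==i) for i in range(1,n) if s[i,4]>=a]
E
python3 - <<'E'
from h import *
t=dict(np.load("top0.npz"));s=dict(np.load("side0.npz"))
a=cv2.resize(t["image"][130:270,210:370],None,fx=3.7,fy=3.7,interpolation=2)
crop(t,(130,270,210,370),4,"pics/topc.png"); crop(s,(140,290,80,340),3,"pics/sidec.png")
P=cloud(t); hsv=cv2.cvtColor(t["image"],cv2.COLOR_RGB2HSV)
for name,m in(("green",(hsv[...,0]>40)&(hsv[...,0]<85)&(hsv[...,1]>120)),("pink",(hsv[...,0]>150)&(hsv[...,1]>60)&(hsv[...,2]>150)),("red",((hsv[...,0]<8)|(hsv[...,0]>172))&(hsv[...,1]>150)&(P[...,0]<0.62))):
    for c,n,l in blobs(m): 
        print(name,c.round(1),n,np.nanmedian(P[l],0).round(3))
for u,v in((325,240),(343,240),(335,240),(268,240),(287,240),(255,183),(163,217),(152,120)): print(u,v,P[v,u].round(3))
E
```

```text
green [254.  163.4] 67 [ 0.64  -0.039  0.128]
green [271.9 164.1] 69 [ 0.636 -0.085  0.128]
green [234.5 192.9] 71 [0.565 0.014 0.128]
green [252.5 193.5] 68 [ 0.563 -0.033  0.127]
pink [303.4 178.7] 112 [ 0.597 -0.166  0.118]
red [ 39.9 187. ] 18 [0.605 0.551 0.019]
red [ 12.  191.5] 20 [0.594 0.619 0.04 ]
red [ 32.1 195.9] 15 [0.579 0.562 0.045]
red [ 77.2 199.6] 15 [0.57  0.451 0.015]
red [ 45.  210.4] 20 [0.542 0.537 0.022]
red [ 27.2 213.6] 16 [0.533 0.578 0.035]
red [309.9 239.1] 30 [ 0.443 -0.17   0.163]
red [ 13.9 251.6] 30 [0.431 0.61  0.044]
red [  7.7 268.1] 17 [0.389 0.62  0.056]
red [203.5 269.4] 45 [0.366 0.106 0.015]
red [ 36.9 273.9] 17 [0.37  0.553 0.03 ]
325 240 [ 0.439 -0.212  0.128]
343 240 [ 0.435 -0.28   0.007]
335 240 [ 0.437 -0.25   0.055]
268 240 [ 0.443 -0.068  0.125]
287 240 [ 0.44  -0.125  0.01 ]
255 183 [ 0.595 -0.041  0.06 ]
163 217 [0.513 0.215 0.017]
152 120 [0.738 0.202 0.221]
```

View pics/topc.png

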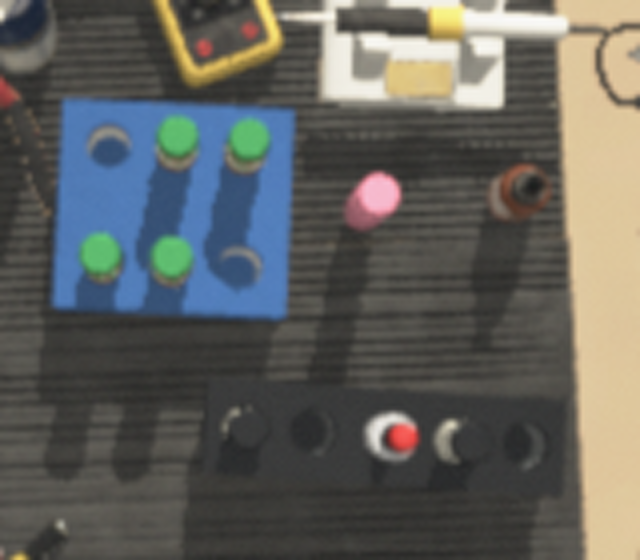

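View pics/sidec.png

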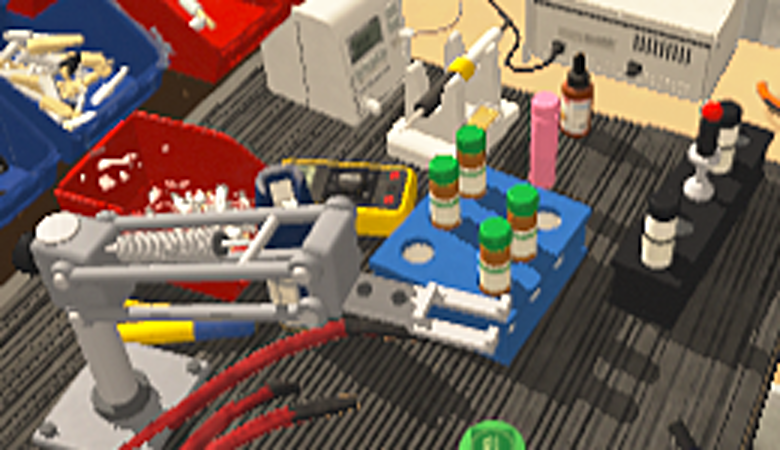

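I can see four fresh cartridges at (254,163), (272,164), (235,193) and (253,194) in the 320-px-wide image; the pink tube at (303,179) is a look-alike, uncapped and standing on the bench, so it stays. There are two spent cartridges in the caddy at about (270,237) and (326,240). Two rack wells are free, upper left (237,166) and lower right (270,197). Now the poses.

```bash
cat > pose.py <<'E'
from h import *
def rack(t):
    P=cloud(t); hsv=cv2.cvtColor(t["image"],cv2.COLOR_RGB2HSV)
    m=(hsv[...,0]>100)&(hsv[...,0]<125)&(hsv[...,1]>110)&(abs(P[...,2]-.06)<.008)&(P[...,0]<.72)
    c,w,a=cv2.minAreaRect(np.float32(P[m][:,:2]*1000)); return c,w,a,m.sum()
def caddy(t):
    P=cloud(t); m=(abs(P[...,2]-.06)<.008)&(P[...,0]<.5)&(P[...,0]>.38)&(P[...,1]<.05)&(P[...,1]>-.33)&(t["image"].max(-1)<90)
    c,w,a=cv2.minAreaRect(np.float32(P[m][:,:2]*1000)); return c,w,a,m.sum()
E
python3 - <<'E'
from pose import *
t=dict(np.load("top0.npz"));s=dict(np.load("side0.npz"))
print("rack",rack(t)); print("caddy",caddy(t))
P=cloud(t)
for n,lo,hi in(("fork",.12,.25),):
    m=(P[...,2]>lo)&(P[...,2]<hi)&(P[...,1]>.12)&(P[...,1]<.32)&(P[...,0]<.75)
    for v in range(80,235,4):
        u=np.where(m[v])[0]
        if len(u): print(v,u.min(),u.max(),P[v,u].mean(0).round(3),P[v,u[0],1].round(3),P[v,u[-1],1].round(3),np.nanmax(P[v,u,2]).round(3))
# black caps
m=(abs(P[...,2]-.126)<.008)&(P[...,0]<.5)&(P[...,0]>.38)
for c,n,l in blobs(m,10): print("cap",c.round(1),n,np.nanmedian(P[l],0).round(3))
for (u,v) in((191,217),(210,135),(339,178)):
    q=P[v-8:v+9,u-8:u+9].reshape(-1,3); k=q[:,2]>q[:,2].max()-.012; print(u,v,q[k].mean(0).round(3))
E
```

```text
rack ((599.3591918945312, -36.037269592285156), (155.6154022216797, 140.75772094726562), 85.52632141113281, np.int64(2221))
caddy ((441.64544677734375, -172.19976806640625), (240.13844299316406, 64.04753112792969), 84.64640045166016, np.int64(1599))
116 139 162 [0.748 0.203 0.216] 0.235 0.181 0.224
120 137 165 [0.74  0.205 0.209] 0.239 0.179 0.223
124 137 165 [0.73  0.209 0.21 ] 0.239 0.179 0.227
128 137 165 [0.719 0.207 0.216] 0.238 0.178 0.232
132 138 166 [0.71  0.206 0.216] 0.235 0.175 0.235
136 138 166 [0.698 0.204 0.223] 0.234 0.175 0.24
140 138 167 [0.688 0.202 0.226] 0.232 0.173 0.244
144 138 167 [0.678 0.202 0.228] 0.233 0.171 0.244
148 139 167 [0.669 0.201 0.227] 0.23 0.171 0.247
152 139 168 [0.659 0.201 0.229] 0.228 0.168 0.25
156 139 168 [0.649 0.202 0.236] 0.229 0.168 0.25
160 139 169 [0.64  0.2   0.226] 0.228 0.165 0.249
164 145 169 [0.632 0.193 0.215] 0.221 0.165 0.222
168 145 169 [0.622 0.197 0.218] 0.221 0.164 0.219
172 145 170 [0.612 0.198 0.223] 0.22 0.161 0.225
176 170 171 [0.601 0.159 0.227] 0.161 0.158 0.23
180 165 170 [0.592 0.166 0.229] 0.17 0.161 0.242
184 146
[... 166 characters left out ...]
5 0.224] 0.199 0.172 0.228
200 155 167 [0.546 0.183 0.224] 0.197 0.169 0.227
204 155 170 [0.536 0.179 0.226] 0.197 0.162 0.23
208 154 170 [0.527 0.181 0.223] 0.2 0.163 0.226
212 155 171 [0.517 0.178 0.224] 0.197 0.16 0.227
216 155 171 [0.508 0.179 0.223] 0.197 0.16 0.226
220 156 172 [0.499 0.177 0.223] 0.195 0.158 0.226
224 156 173 [0.489 0.175 0.226] 0.196 0.156 0.234
228 156 160 [0.481 0.19  0.229] 0.194 0.187 0.232
cap [453.5 234.6] 48 [ 0.442 -0.539  0.126]
cap [272.  237.1] 90 [ 0.451 -0.078  0.127]
cap [327.7 240.8] 94 [ 0.437 -0.219  0.128]
191 217 [nan nan nan]
210 135 [nan nan nan]
339 178 [ 0.603 -0.274  0.098]<stdin>:14: RuntimeWarning: Mean of empty slice.
  ret = um.true_divide(
```

```bash
cat > go.py <<'E'
import sys
from rig import manip
import numpy as np
def to(x,y,z,yaw):
    s=manip.state(); w,a,b,c=s["eef_rot"]; p=s["tcp_pos"]
    X=np.array([1-2*(b*b+c*c),2*(a*b+w*c)]); Y=np.array([2*(a*b-w*c),1-2*(a*a+c*c)])
    cur=np.degrees(np.arctan2(Y[1],Y[0])); d=np.array([x,y])-p[:2]; t=(cur-yaw+90)%180-90
    print("to",x,y,z,"rows shift",np.round([d@X*10,d@Y*10,(p[2]-z)*10],3),"turn",round(t/90,3),"| t",round(s["clock"],2),"pos",p.round(4),"yaw",cur.round(2),"gap",round(s["finger_gap"],4),"gf",round(s["grip_force"],1))
if __name__=="__main__":
    for a in sys.argv[1:]: to(*map(float,a.split(",")))
E
R='python3 -m jog'
python3 -m jog '[[[-0.4,-0.5,-0.5],0],[[-0.75,-1,-0.5],0]]' 60
python3 -m jog '[[[-0.4,-0.5,0],0],[[-0.75,-1,0],0]]'
python3 -m jog '[[[-0.4,-0.5,0],0],[[-0.75,-1,0],0]]'
python3 -m jog '[[[-0.4,-0.5,0],0],[[-0.75,-1,0],0]]'
python3 -m jog '[[[-0.4,-0.5,0],0],[[-0.75,-1,0],0],[[-0.75,-1,0],0],[[-0.75,-1,0],0],[[-0.75,-1,0],0]]'
python3 go.py .4504,-.0786,.2,-5.4
```

```text
clock: 0.35
tcp_pos: [0.2602, 0.5306, 0.3029]
eef_rot: [0.001, 0.169, 0.986, 0.001]
ft_force: [1.1, -0.2, 0.2]
finger_gap: 0.0525
grip_force: 0.0
clock: 0.6
tcp_pos: [0.297, 0.4089, 0.3009]
eef_rot: [0.0, 0.17, 0.985, -0.0]
ft_force: [0.5, -0.3, -0.2]
finger_gap: 0.0512
grip_force: 0.0
clock: 0.85
tcp_pos: [0.3339, 0.2894, 0.3008]
eef_rot: [0.0, 0.17, 0.985, -0.0]
ft_force: [0.4, 0.3, 0.3]
finger_gap: 0.0512
grip_force: 0.0
clock: 1.1
tcp_pos: [0.3709, 0.1702, 0.3009]
eef_rot: [0.0, 0.17, 0.985, -0.0]
ft_force: [1.2, -0.6, -0.3]
finger_gap: 0.0511
grip_force: 0.0
clock: 1.72
tcp_pos: [0.4076, 0.0542, 0.3009]
eef_rot: [-0.0, 0.169, 0.986, 0.0]
ft_force: [-0.4, 0.6, 0.2]
finger_gap: 0.0511
grip_force: 0.0
to 0.4504 -0.0786 0.2 rows shift [-0.846 -1.109  1.009] turn 0.844 | t 1.73 pos [0.4076 0.0542 0.3009] yaw 70.55 gap 0.0511 gf 0.0
```

```bash
python3 -m jog '[[[-0.4,-0.5,0.2],0.1],[[-0.76,-1,0.4],0.22],[[-0.76,-1,0.6],0.33],[[-0.76,-1,0.8],0.44],[[-0.76,-1,1],0.55],[[-0.76,-1,1],0.66],[[-0.76,-1,1],0.77],[[-0.76,-1,1],0.844],[[-0.76,-1,1],0.844],[[-0.76,-1,1],0.844]]' >/dev/null
python3 go.py .4504,-.0786,.123,-5.4
```

```text
to 0.4504 -0.0786 0.123 rows shift [-0.124  0.053  0.781] turn 0.001 | t 2.98 pos [ 0.4462 -0.0658  0.2011] yaw -5.3 gap 0.0514 gf 0.0
```

```bash
python3 -m jog '[[[-0.124,0.053,0.3],0],[[-0.124,0.053,0.6],0],[[-0.124,0.053,0.78],0],[[-0.124,0.053,0.78],0],[[-0.124,0.053,0.78],0]]' >/dev/null
python3 go.py .4504,-.0786,.123,-5.4
python3 -m jog '[[[0,0,0],0],[[0,0,0],0],[[0,0,0],0],[[0,0,0],0],[[0,0,-0.2],0],[[0,0,-0.6],0],[[0,0,-1],0],[[0,0,-1],0]]' 0
python3 go.py .5569,-.0788,.23,-4.5
```

```text
to 0.4504 -0.0786 0.123 rows shift [ 0.01  -0.006  0.009] turn -0.001 | t 3.6 pos [ 0.4509 -0.0797  0.1239] yaw -5.48 gap 0.0512 gf 0.0
clock: 4.6
tcp_pos: [0.4528, -0.0804, 0.2272]
eef_rot: [0.003, 0.74, 0.672, 0.002]
ft_force: [0.4, -0.4, 0.6]
finger_gap: 0.024
grip_force: 59.2
to 0.5569 -0.0788 0.23 rows shift [ 0.116  1.035 -0.028] turn -0.012 | t 4.6 pos [ 0.4528 -0.0804  0.2272] yaw -5.54 gap 0.024 gf 59.2
```

```bash
python3 -m jog '[[[0.06,0.5,0],0],[[0.116,1,0],-0.012],[[0.116,1,0],-0.012],[[0.116,1,0],-0.012],[[0.116,1,0],-0.012]]' >/dev/null
python3 go.py .5569,-.0788,.126,-4.5
python3 - <<'E'
from h import *
s=grab("side"); crop(s,(150,270,200,340),4,"pics/s1.png")
E
```

```text
to 0.5569 -0.0788 0.126 rows shift [-0.004  0.075  0.965] turn 0.0 | t 5.22 pos [ 0.5495 -0.0778  0.2225] yaw -4.48 gap 0.0245 gf 59.3
```

View pics/s1.png

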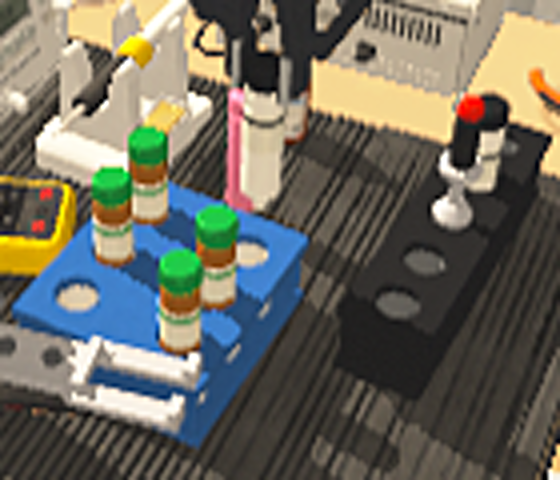

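The picture shows the spent cartridge upright in the fingers over the free rack well at (245,252) in the crop. Two wells of the caddy near the stem are empty now, at (425,260) and (397,303). Lowering.

```bash
python3 -m jog '[[[0,0.06,0],0],[[0,0.065,0.2],0],[[0,0.065,0.4],0],[[0,0.065,0.6],0],[[0,0.065,0.8],0],[[0,0.065,0.96],0],[[0,0.065,0.96],0],[[0,0.065,0.96],0]]' 
python3 go.py .5569,-.0788,.123,-4.5
```

```text
clock: 6.28
tcp_pos: [0.5566, -0.0784, 0.1261]
eef_rot: [-0.001, 0.734, 0.679, -0.001]
ft_force: [-0.1, -1.7, -0.3]
finger_gap: 0.0241
grip_force: 59.3
to 0.5569 -0.0788 0.123 rows shift [-0.004  0.004  0.031] turn 0.0 | t 6.28 pos [ 0.5566 -0.0784  0.1261] yaw -4.46 gap 0.0241 gf 59.3
```

```bash
python3 -m jog '[[[0,0,0],0],[[0,0,0],0],[[0,0,0],0],[[0,0,-0.3],0],[[0,0,-0.8],0],[[0,0,-0.8],0]]' 60 >/dev/null
python3 -m jog '[[[-0.5,-0.5,0],0],[[-1,-1,0],0.01],[[-1,-1,0],0.01],[[-1,-1,0],0.01],[[-1,-1,0],0.01]]' >/dev/null
python3 go.py .4371,-.22,.123,-5.4
```

```text
to 0.4371 -0.22 0.123 rows shift [-0.513 -0.09   0.842] turn 0.001 | t 7.65 pos [ 0.4508 -0.1698  0.2072] yaw -5.34 gap 0.0512 gf 0.0
```

```bash
python3 -m jog '[[[-0.5,-0.085,0],0],[[-0.51,-0.085,0],0],[[-0.51,-0.085,0.3],0],[[-0.51,-0.085,0.6],0],[[-0.51,-0.085,0.83],0],[[-0.51,-0.085,0.83],0],[[-0.51,-0.085,0.83],0]]' >/dev/null
python3 go.py .4371,-.22,.123,-5.4
python3 -m jog '[[[0,0,0],0],[[0,0,0],0],[[0,0,0],0],[[0,0,0],0],[[0,0,-0.2],0],[[0,0,-0.6],0],[[0,0,-1],0],[[0,0,-1],0]]' 0
python3 -m jog '[[[0,0,-0.3],0],[[0,0,-0.3],0]]' >/dev/null
python3 go.py .6419,.0067,.26,-4.5
```

```text
to 0.4371 -0.22 0.123 rows shift [-0.002 -0.007  0.019] turn 0.001 | t 8.53 pos [ 0.4378 -0.2199  0.1249] yaw -5.3 gap 0.0509 gf 0.0
clock: 9.52
tcp_pos: [0.4389, -0.2217, 0.2283]
eef_rot: [0.004, 0.74, 0.673, 0.001]
ft_force: [0.7, -0.2, -0.3]
finger_gap: 0.0239
grip_force: 59.3
to 0.6419 0.0067 0.26 rows shift [ 2.457  1.822 -0.047] turn -0.01 | t 9.78 pos [ 0.4375 -0.2208  0.2553] yaw -5.38 gap 0.0242 gf 59.3
```

```bash
python3 -m jog '[[[0,0.5,-0.2],0],[[0.4,0.9,-0.2],0],[[0.85,0.9,-0.2],0]]' >/dev/null
python3 -m jog '[[[0.4,0.4,0],0],[[0.8,0.7,0],0]]' >/dev/null
python3 -m jog '[[[0.4,0.1,0],0],[[0.8,0.2,0],-0.01],[[0.8,0.2,0],-0.01],[[0.8,0.2,0],-0.01],[[0.8,0.2,0],-0.01]]' >/dev/null
python3 go.py .6419,.0067,.126,-4.5
```

```text
to 0.6419 0.0067 0.126 rows shift [0.013 0.037 1.473] turn -0.0 | t 11.03 pos [0.6382 0.0057 0.2733] yaw -4.54 gap 0.0242 gf 59.3
```

```bash
python3 -m jog '[[[0.01,0.035,0.3],0],[[0.01,0.035,0.6],0],[[0.01,0.035,0.8],0],[[0.01,0.035,0.8],0],[[0.01,0.035,0.8],0]]' >/dev/null
python3 go.py .6419,.0067,.126,-4.5
python3 -m jog '[[[0,0,0.2],0],[[0,0,0.4],0],[[0,0,0.58],0],[[0,0,0.67],0],[[0,0,0.67],0],[[0,0,0.67],0]]'
python3 go.py .6419,.0067,.126,-4.5
```

```text
to 0.6419 0.0067 0.126 rows shift [-0.006 -0.01   0.693] turn 0.0 | t 11.65 pos [0.643  0.0072 0.1953] yaw -4.49 gap 0.024 gf 59.3
clock: 12.4
tcp_pos: [0.6421, 0.0076, 0.1267]
eef_rot: [-0.0, 0.734, 0.679, -0.0]
ft_force: [-0.6, 0.2, -0.4]
finger_gap: 0.024
grip_force: 59.3
to 0.6419 0.0067 0.126 rows shift [-0.009 -0.001  0.007] turn 0.0 | t 12.4 pos [0.6421 0.0076 0.1267] yaw -4.46 gap 0.024 gf 59.3
```

```bash
python3 -m jog '[[[0,0,0],0],[[0,0,0],0],[[0,0,0],0],[[0,0,-0.3],0],[[0,0,-0.5],0],[[-0.46,0,-0.5],0],[[-0.46,0,-0.5],0],[[-0.46,0,-0.5],0]]' 60 >/dev/null
python3 go.py .6383,-.0391,.123,-4.5
python3 - <<'E'
from pose import *
t=grab("top");print(rack(t),caddy(t))
s=grab("side");hsv=cv2.cvtColor(s["image"],cv2.COLOR_RGB2HSV)
for im in (dict(np.load("side0.npz")),s):
    hsv=cv2.cvtColor(im["image"],cv2.COLOR_RGB2HSV)
    for c,n,l in blobs((hsv[...,0]>40)&(hsv[...,0]<85)&(hsv[...,1]>120)): print(c.round(1),n,ray(im,*c,.12).round(4))
E
```

```text
to 0.6383 -0.0391 0.123 rows shift [-0.009 -0.003  0.544] turn -0.0 | t 13.4 pos [ 0.6387 -0.0382  0.1774] yaw -4.52 gap 0.051 gf 0.0
((600.1172485351562, -32.93841552734375), (126.51761627197266, 130.50784301757812), 84.52617645263672, np.int64(1069)) ((437.1591796875, -196.76922607421875), (190.59976196289062, 63.957733154296875), 84.66034698486328, np.int64(1208))
[236.5 186.1] 78 [ 0.6311 -0.0827  0.12  ]
[227.5 196.2] 83 [ 0.6345 -0.0365  0.12  ]
[253.7 206.1] 99 [ 0.5576 -0.032   0.12  ]
[244.7 217.4] 104 [0.561  0.0137 0.12  ]
[243.6 290. ] 332 [0.4756 0.199  0.12  ]
[227.5 196.2] 83 [ 0.6345 -0.0365  0.12  ]
[253.7 206.2] 97 [ 0.5574 -0.0317  0.12  ]
[244.7 217.5] 102 [0.5609 0.014  0.12  ]
[243.6 290. ] 332 [0.4756 0.1989 0.12  ]
```

```bash
cat > chk.py <<'E'
from h import *
def caps(im):
    hsv=cv2.cvtColor(im["image"],cv2.COLOR_RGB2HSV); return np.array([c for c,n,l in blobs((hsv[...,0]>40)&(hsv[...,0]<85)&(hsv[...,1]>120)&(np.arange(384)[:,None]<270),40)])
s=grab("side")
for c in caps(s): print("cap",c.round(1),ray(s,*c,.12).round(4))
E
python3 -m jog '[[[-0.01,0,0.2],0],[[-0.01,0,0.4],0],[[-0.01,0,0.53],0],[[-0.01,0,0.53],0],[[-0.01,0,0.53],0]]' >/dev/null
python3 go.py .6383,-.0391,.123,-4.5
python3 -m jog '[[[0,0,0],0],[[0,0,0],0],[[0,0,0],0],[[0,0,0],0],[[0,0,-0.2],0],[[0,0,-0.6],0],[[0,0,-1],0],[[0,0,-1],0]]' 0
python3 -m jog '[[[0,0,-0.5],0],[[0,0,-0.5],0]]' >/dev/null
python3 go.py .4461,-.1244,.26,-5.4
```

```text
to 0.6383 -0.0391 0.123 rows shift [ 0.001 -0.007  0.012] turn 0.0 | t 14.12 pos [ 0.6389 -0.0393  0.1242] yaw -4.46 gap 0.0511 gf 0.0
clock: 15.12
tcp_pos: [0.6413, -0.0395, 0.2299]
eef_rot: [0.003, 0.734, 0.679, 0.003]
ft_force: [-0.2, 0.9, -0.8]
finger_gap: 0.024
grip_force: 59.8
to 0.4461 -0.1244 0.26 rows shift [-0.998 -1.873  0.185] turn 0.01 | t 15.38 pos [ 0.6406 -0.0395  0.2785] yaw -4.46 gap 0.024 gf 59.8
```

```bash
python3 -m jog '[[[-0.25,-0.5,0],0],[[-0.5,-0.94,0],0]]' >/dev/null
python3 -m jog '[[[-0.25,-0.5,0],0],[[-0.5,-0.94,0],0.01],[[-0.5,-0.94,0.3],0.01],[[-0.5,-0.94,0.5],0.01],[[-0.5,-0.94,0.6],0.01],[[-0.5,-0.94,0.6],0.01]]' >/dev/null
python3 go.py .4461,-.1244,.126,-5.4; python3 chk.py
```

```text
to 0.4461 -0.1244 0.126 rows shift [-0.001  0.036  0.867] turn 0.001 | t 16.38 pos [ 0.4425 -0.124   0.2127] yaw -5.35 gap 0.0243 gf 59.8
cap [313.1 171.7] [ 0.464  -0.2323  0.12  ]
cap [236.6 186.1] [ 0.631  -0.0826  0.12  ]
cap [253.9 206.2] [ 0.5571 -0.0319  0.12  ]
cap [244.9 217.5] [0.5605 0.0137 0.12  ]
```

```bash
python3 -m jog '[[[0,0.035,0],0],[[0,0.035,0.2],0],[[0,0.035,0.4],0],[[0,0.035,0.6],0],[[0,0.035,0.75],0],[[0,0.035,0.86],0],[[0,0.035,0.86],0],[[0,0.035,0.86],0]]' | grep -E 'ft|tcp'
python3 go.py .4461,-.1244,.126,-5.4
python3 -m jog '[[[0,0,0],0],[[0,0,0],0],[[0,0,0],0],[[0,0,-0.3],0],[[0,0,-0.9],0],[[0,0,-0.9],0]]' 60 >/dev/null
python3 go.py .6347,-.0849,.123,-4.5
```

```text
tcp_pos: [0.4472, -0.1247, 0.1285]
ft_force: [-1.8, -0.1, -1.3]
to 0.4461 -0.1244 0.126 rows shift [ 0.002 -0.011  0.025] turn 0.0 | t 17.43 pos [ 0.4472 -0.1247  0.1285] yaw -5.36 gap 0.0244 gf 59.7
to 0.6347 -0.0849 0.123 rows shift [0.581 1.792 1.012] turn -0.01 | t 18.18 pos [ 0.4508 -0.126   0.2242] yaw -5.36 gap 0.0512 gf 0.0
```

```bash
python3 -m jog '[[[0.3,0.5,0],0],[[0.58,0.9,0],0]]' >/dev/null
python3 -m jog '[[[0,0.5,0],0],[[0,0.9,0.1],-0.01],[[0,0.9,0.3],-0.01],[[0,0.9,0.3],-0.01],[[0,0.9,0.3],-0.01]]' >/dev/null
python3 go.py .6347,-.0849,.123,-4.5; python3 chk.py
```

```text
to 0.6347 -0.0849 0.123 rows shift [-0.008  0.046  0.647] turn 0.0 | t 19.05 pos [ 0.6302 -0.0837  0.1877] yaw -4.48 gap 0.0512 gf 0.0
cap [236.6 186.1] [ 0.6311 -0.0828  0.12  ]
cap [308.2 197.4] [ 0.4433 -0.1229  0.12  ]
cap [253.9 206.2] [ 0.5571 -0.0319  0.12  ]
cap [245.  217.5] [0.5604 0.0137 0.12  ]
```

```bash
python3 -m jog '[[[-0.01,0.04,0.2],0],[[-0.01,0.04,0.4],0],[[-0.01,0.04,0.63],0],[[-0.01,0.04,0.63],0],[[-0.01,0.04,0.63],0]]' >/dev/null
python3 go.py .6347,-.0849,.123,-4.5
python3 -m jog '[[[0,0,0],0],[[0,0,0],0],[[0,0,0],0],[[0,0,0],0],[[0,0,-0.2],0],[[0,0,-0.6],0],[[0,0,-1],0],[[0,0,-1],0]]' 0
python3 -m jog '[[[0,0,-0.5],0],[[0,0,-0.5],0]]' >/dev/null
python3 go.py .4371,-.22,.26,-5.4
```

```text
to 0.6347 -0.0849 0.123 rows shift [ 0.001 -0.006  0.019] turn 0.0 | t 19.73 pos [ 0.6353 -0.0851  0.1249] yaw -4.47 gap 0.0516 gf 0.0
clock: 20.72
tcp_pos: [0.6382, -0.0855, 0.2309]
eef_rot: [0.004, 0.734, 0.679, 0.003]
ft_force: [-0.1, 0.2, -1.1]
finger_gap: 0.024
grip_force: 59.7
to 0.4371 -0.22 0.26 rows shift [-1.498 -1.893  0.195] turn 0.01 | t 20.98 pos [ 0.6375 -0.0854  0.2795] yaw -4.46 gap 0.0242 gf 59.7
```

```bash
python3 -m jog '[[[-0.38,-0.5,0],0],[[-0.75,-0.94,0],0]]' >/dev/null
python3 -m jog '[[[-0.5,-0.4,0],0],[[-0.75,-0.94,0],0.01],[[-0.75,-0.94,0.3],0.01],[[-0.75,-0.94,0.5],0.01],[[-0.75,-0.94,0.6],0.01],[[-0.75,-0.94,0.6],0.01]]' >/dev/null
python3 go.py .4371,-.22,.126,-5.4; python3 chk.py
```

```text
to 0.4371 -0.22 0.126 rows shift [-0.004  0.016  0.877] turn 0.001 | t 21.98 pos [ 0.4355 -0.2194  0.2137] yaw -5.35 gap 0.0244 gf 59.7
cap [326.7 152.1] [ 0.4554 -0.3422  0.12  ]
cap [308.3 197.6] [ 0.4428 -0.1225  0.12  ]
cap [253.9 206.3] [ 0.557  -0.0317  0.12  ]
cap [244.9 217.6] [0.5605 0.014  0.12  ]
```

```bash
python3 -m jog '[[[0,0.015,0],0],[[0,0.015,0.2],0],[[0,0.015,0.4],0],[[0,0.015,0.6],0],[[0,0.015,0.75],0],[[0,0.015,0.87],0],[[0,0.015,0.87],0],[[0,0.015,0.87],0]]' | grep -E 'ft|tcp'
python3 go.py .4371,-.22,.126,-5.4
python3 -m jog '[[[0,0,0],0],[[0,0,0],0],[[0,0,0],0],[[0,0,-0.3],0],[[0,0,-0.9],0],[[0,0,-0.9],0]]' 60 >/dev/null
python3 go.py .5641,.0129,.123,-4.5
```

```text
tcp_pos: [0.4381, -0.2203, 0.1286]
ft_force: [-0.4, 0.2, -1.2]
to 0.4371 -0.22 0.126 rows shift [ 0.002 -0.01   0.026] turn 0.0 | t 23.02 pos [ 0.4381 -0.2203  0.1286] yaw -5.36 gap 0.024 gf 59.6
to 0.5641 0.0129 0.123 rows shift [2.455 1.002 1.012] turn -0.01 | t 23.77 pos [ 0.4414 -0.2221  0.2242] yaw -5.36 gap 0.0513 gf 0.0
```

```bash
python3 -m jog '[[[0.4,0.2,0],0],[[0.82,0.5,0],0]]' >/dev/null
python3 -m jog '[[[0.4,0.2,0],0],[[0.82,0.4,0],0]]' >/dev/null
python3 -m jog '[[[0.4,0.1,0],0],[[0.82,0.1,0.3],-0.01],[[0.82,0.1,0.3],-0.01],[[0.82,0.1,0.3],-0.01],[[0.82,0.1,0.3],-0.01]]' >/dev/null
python3 go.py .5641,.0129,.123,-4.5; python3 chk.py
```

```text
to 0.5641 0.0129 0.123 rows shift [-0.013  0.034  0.658] turn -0.0 | t 24.9 pos [0.5608 0.0145 0.1888] yaw -4.53 gap 0.0513 gf 0.0
cap [323.2 177.4] [ 0.4312 -0.2197  0.12  ]
cap [308.4 197.6] [ 0.4426 -0.1225  0.12  ]
cap [251.8 206.8] [ 0.5609 -0.0276  0.12  ]
cap [244.9 217.6] [0.5605 0.014  0.12  ]
```

```bash
python3 -m jog '[[[-0.012,0.03,0.2],0],[[-0.012,0.03,0.4],0],[[-0.012,0.03,0.64],0],[[-0.012,0.03,0.64],0],[[-0.012,0.03,0.64],0]]' >/dev/null
python3 go.py .5641,.0129,.123,-4.5
python3 -m jog '[[[0,0,0],0],[[0,0,0],0],[[0,0,0],0],[[0,0,0],0],[[0,0,-0.2],0],[[0,0,-0.6],0],[[0,0,-1],0],[[0,0,-1],0]]' 0
python3 -m jog '[[[0,0,-0.5],0],[[0,0,-0.5],0]]' >/dev/null
python3 go.py .4504,-.0786,.26,-5.4
```

```text
to 0.5641 0.0129 0.123 rows shift [-0.007  0.007  0.012] turn 0.0 | t 25.57 pos [0.5635 0.0137 0.1242] yaw -4.5 gap 0.0514 gf 0.0
clock: 26.58
tcp_pos: [0.5658, 0.014, 0.2283]
eef_rot: [0.003, 0.734, 0.679, 0.003]
ft_force: [0.4, -0.1, -0.4]
finger_gap: 0.0239
grip_force: 59.6
to 0.4504 -0.0786 0.26 rows shift [-1.013 -1.073  0.174] turn 0.01 | t 26.82 pos [0.5652 0.014  0.2774] yaw -4.46 gap 0.0239 gf 59.7
```

```bash
python3 -m jog '[[[-0.5,-0.5,0],0],[[-1,-1,0],0.01],[[-1,-1,0.3],0.01],[[-1,-1,0.6],0.01],[[-1,-1,0.6],0.01],[[-1,-1,0.6],0.01]]' >/dev/null
python3 go.py .4504,-.0786,.126,-5.4; python3 chk.py
```

```text
to 0.4504 -0.0786 0.126 rows shift [-0.013 -0.054  0.881] turn 0.001 | t 27.57 pos [ 0.4559 -0.0778  0.2141] yaw -5.35 gap 0.0243 gf 59.6
cap [324.  178.4] [ 0.4278 -0.2164  0.12  ]
cap [302.1 180.6] [ 0.4796 -0.1813  0.12  ]
cap [309.5 197.7] [ 0.4398 -0.1233  0.12  ]
cap [254.1 206.2] [ 0.5566 -0.0321  0.12  ]
```

```bash
python3 -m jog '[[[-0.01,-0.05,0],0],[[-0.01,-0.05,0.2],0],[[-0.01,-0.05,0.4],0],[[-0.01,-0.05,0.6],0],[[-0.01,-0.05,0.75],0],[[-0.01,-0.05,0.87],0],[[-0.01,-0.05,0.87],0],[[-0.01,-0.05,0.87],0]]' | grep -E 'ft|tcp'
python3 go.py .4504,-.0786,.126,-5.4
python3 -m jog '[[[0,0,0],0],[[0,0,0],0],[[0,0,0],0],[[0,0,-0.3],0],[[0,0,-0.9],0],[[0,0,-0.9],0]]' 60 >/dev/null
python3 go.py .5605,-.0329,.123,-4.5
```

```text
tcp_pos: [0.4512, -0.0785, 0.1277]
ft_force: [0.3, 0.7, -0.0]
to 0.4504 -0.0786 0.126 rows shift [-0.001 -0.008  0.017] turn 0.0 | t 28.62 pos [ 0.4512 -0.0785  0.1277] yaw -5.36 gap 0.0242 gf 59.6
to 0.5605 -0.0329 0.123 rows shift [0.561 1.011 0.999] turn -0.01 | t 29.38 pos [ 0.4546 -0.0793  0.2229] yaw -5.36 gap 0.0509 gf 0.0
```

```bash
python3 -m jog '[[[0.3,0.5,0],0],[[0.56,0.99,0.2],-0.01],[[0.56,0.99,0.3],-0.01],[[0.56,0.99,0.3],-0.01],[[0.56,0.99,0.3],-0.01]]' >/dev/null
python3 go.py .5605,-.0329,.123,-4.5; python3 chk.py
```

```text
to 0.5605 -0.0329 0.123 rows shift [-0.     0.069  0.643] turn 0.0 | t 30.0 pos [ 0.5536 -0.0323  0.1873] yaw -4.5 gap 0.0514 gf 0.0
cap [323.5 177.7] [ 0.4299 -0.2188  0.12  ]
cap [308.4 197.6] [ 0.4426 -0.1225  0.12  ]
cap [254.1 206.3] [ 0.5564 -0.0318  0.12  ]
cap [300.8 207.4] [ 0.4485 -0.079   0.12  ]
```

```bash
python3 -m jog '[[[0,0.06,0.2],0],[[0,0.06,0.4],0],[[0,0.06,0.63],0],[[0,0.06,0.63],0],[[0,0.06,0.63],0]]' >/dev/null
python3 go.py .5605,-.0329,.123,-4.5
python3 -m jog '[[[0,0,0],0],[[0,0,0],0],[[0,0,0],0],[[0,0,0],0],[[0,0,-0.2],0],[[0,0,-0.6],0],[[0,0,-1],0],[[0,0,-1],0]]' 0
python3 -m jog '[[[0,0,-0.7],0],[[0,0,-0.7],0]]' >/dev/null
python3 go.py .4328,-.2658,.26,-5.4
```

```text
to 0.5605 -0.0329 0.123 rows shift [-0.003 -0.002  0.015] turn 0.0 | t 30.68 pos [ 0.5608 -0.0326  0.1245] yaw -4.48 gap 0.0512 gf 0.0
clock: 31.68
tcp_pos: [0.5634, -0.0326, 0.2287]
eef_rot: [0.003, 0.734, 0.679, 0.003]
ft_force: [-0.1, 0.1, 0.6]
finger_gap: 0.0241
grip_force: 59.7
to 0.4328 -0.2658 0.26 rows shift [-2.426 -1.114  0.383] turn 0.01 | t 31.93 pos [ 0.5627 -0.0326  0.2983] yaw -4.46 gap 0.0241 gf 59.8
```

```bash
python3 -m jog '[[[-0.4,-0.1,0],0],[[-0.9,-0.2,0],0]]' >/dev/null
python3 -m jog '[[[-0.4,-0.1,0],0],[[-0.9,-0.4,0],0]]' >/dev/null
python3 -m jog '[[[-0.4,-0.2,0],0],[[-0.62,-0.51,0],0.01],[[-0.62,-0.51,0.4],0.01],[[-0.62,-0.51,0.8],0.01],[[-0.62,-0.51,0.8],0.01],[[-0.62,-0.51,0.8],0.01]]' >/dev/null
python3 go.py .4328,-.2658,.126,-5.4; python3 chk.py
```

```text
to 0.4328 -0.2658 0.126 rows shift [-0.006  0.015  0.885] turn 0.001 | t 33.17 pos [ 0.4313 -0.2651  0.2145] yaw -5.35 gap 0.0238 gf 59.8
cap [333.1 142.8] [ 0.451  -0.3997  0.12  ]
cap [323.5 177.7] [ 0.4299 -0.2188  0.12  ]
cap [308.4 197.6] [ 0.4426 -0.1225  0.12  ]
cap [300.9 207.6] [ 0.4482 -0.0786  0.12  ]
```

```bash
python3 -m jog '[[[0,0.015,0],0],[[0,0.015,0.2],0],[[0,0.015,0.4],0],[[0,0.015,0.6],0],[[0,0.015,0.75],0],[[0,0.015,0.87],0],[[0,0.015,0.87],0],[[0,0.015,0.87],0]]' | grep -E 'ft|tcp'
python3 go.py .4328,-.2658,.126,-5.4
python3 -m jog '[[[0,0,0],0],[[0,0,0],0],[[0,0,0],0],[[0,0,-0.3],0],[[0,0,-0.9],0],[[0,0,-0.9],0]]' 60 >/dev/null
python3 go.py .4416,-.1722,.23,-5.4
```

```text
tcp_pos: [0.4329, -0.2654, 0.1278]
ft_force: [0.6, -1.0, -0.9]
to 0.4328 -0.2658 0.126 rows shift [-0.004 -0.001  0.018] turn 0.0 | t 34.23 pos [ 0.4329 -0.2654  0.1278] yaw -5.36 gap 0.0241 gf 59.7
to 0.4416 -0.1722 0.23 rows shift [ 0.953 -0.031 -0.067] turn 0.0 | t 34.98 pos [ 0.4358 -0.2674  0.2233] yaw -5.36 gap 0.0516 gf 0.0
```

```bash
python3 -m jog '[[[0,0,-0.5],0],[[0.5,0,-1],0],[[0.95,0,-1],0],[[0.95,0,-1],0]]' >/dev/null
python3 - <<'E'
from pose import *
t=grab("top");s=grab("side");np.savez("top1.npz",**t);np.savez("side1.npz",**s)
a=cv2.resize(s["image"][130:290,160:340],None,fx=4,fy=3.7,interpolation=2)[:,:,::-1]
cv2.imwrite("pics/s2.png",a)
print(rack(t),caddy(t)); print(proj(s,[.4416,-.1722,.164]))
hsv=cv2.cvtColor(s["image"],cv2.COLOR_RGB2HSV); h=hsv[...,0]
for c,n,l in blobs(((h<8)|(h>172))&(hsv[...,1]>150)&(np.arange(512)[None]>290)&(np.arange(512)[None]<340)&(np.arange(384)[:,None]>150)&(np.arange(384)[:,None]<230),8): print("red",c,n)
E
python3 chk.py
```

```text
((597.6798706054688, -36.02344512939453), (155.41102600097656, 140.41909790039062), 85.73733520507812, np.int64(2314)) ((446.1571960449219, -109.73125457763672), (114.89055633544922, 63.94595718383789), 84.34811401367188, np.int64(754))
(np.float64(316.71881894481646), np.float64(173.65266147948262))
red [317.56756757 177.24324324] 37
cap [329.2 169. ] [ 0.4263 -0.264   0.12  ]
cap [323.5 177.8] [ 0.4298 -0.2183  0.12  ]
cap [308.4 197.6] [ 0.4426 -0.1225  0.12  ]
cap [300.9 207.6] [ 0.4482 -0.0786  0.12  ]
```

View pics/s2.png

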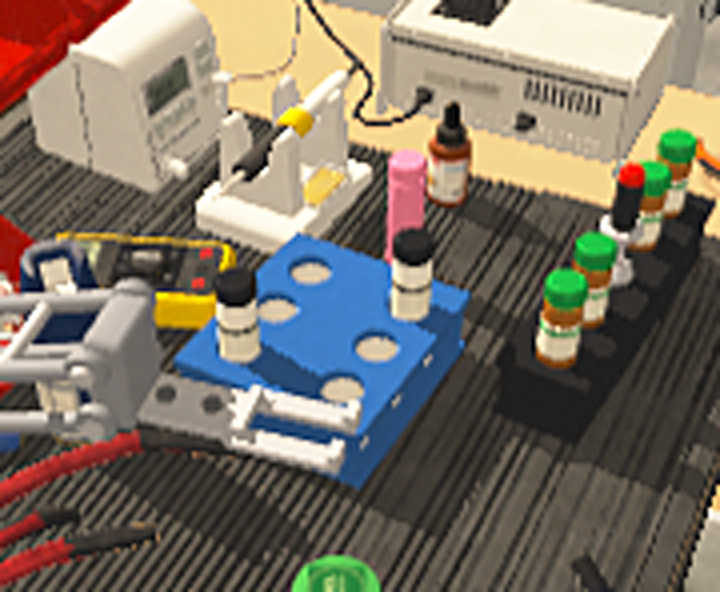

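All four fresh cartridges stand in the caddy (green caps at crop (567,290), (597,250), (653,180), (677,147)). Both spent ones stand in the rack at (237,310) and (412,270). The fork tines end near (350,430). Next I'll measure the fork.

Run:
```python
from pose import *
t=dict(np.load("top1.npz")); s=dict(np.load("side1.npz"))
P=cloud(t); m=(P[...,2]>.19)&(P[...,2]<.26)&(P[...,1]>.13)&(P[...,1]<.22)&(P[...,0]<.575)&(P[...,0]>.46)
print(np.nanpercentile(P[m][:,2],[10,50,90]),m.sum())
g=cv2.cvtColor(t["image"],cv2.COLOR_RGB2GRAY)
print("tilted rect",cv2.minAreaRect(np.float32(P[m&(P[...,0]<.53)][:,:2]*1000)))
T=np.float32([ray(t,u,v,.225)[:2] for v,u in np.argwhere(m)]); print("ext",T.min(0),T.max(0))
for v in range(190,232,3):
    u=np.where(m[v])[0]
    if len(u): print(v,u.min(),u.max(), ray(t,(u.min()+u.max())/2,v,.225).round(4), g[v,150:178])
S=cloud(s); k=(S[...,2]>.19)&(S[...,2]<.26)&(S[...,1]>.13)&(S[...,1]<.22)&(S[...,0]<.575)&(S[...,0]>.46)
print("side",np.nanpercentile(S[k],[2,50,98],axis=0).round(4),k.sum())
print(np.nanpercentile(S[k&(S[...,0]<.53)&(S[...,0]>.495)],[5,50,95],axis=0).round(4))
cv2.imwrite("pics/fork.png",np.hstack([cv2.resize(t["image"][170:240,135:195],(390,455),interpolation=2),cv2.resize(s["image"][220:270,200:260],(400,455),interpolation=2)])[:,:,::-1])
```

```text
[0.22062937 0.22387796 0.22943183] 493
tilted rect ((507.2309265136719, 178.12335205078125), (50.73799514770508, 40.04209518432617), 7.782860279083252)
ext [0.48043513 0.15552716] [0.5743623 0.2011115]
190 153 165 [0.5692 0.1871 0.225 ] [ 58  63  88 127 146 148 151 146 137 136 147 152 152 152 152 138  95  73
  72  70  70  71  71  71  72  72  69  67]
193 154 166 [0.5621 0.1848 0.225 ] [ 58  60  69 106 146 148 149 151 152 152 151 153 155 154 153 146 122  84
  77  75  75  73  70  70  72  69  67  69]
196 154 166 [0.5551 0.1849 0.225 ] [ 63  64  72 106 145 149 149 147 132 109 109 125 142 154 154 152 141 103
  89  87  86  86  86  87  87  88  87  83]
199 155 167 [0.548  0.1827 0.225 ] [ 58  60  63  76 113 146 149 149 138 110 100 116 145 156 157 175 196 173
 102  85  87  89  88  90  89  88  89  87]
202 155 167 [0.5409 0.1827 0.225 ] [ 61  71  78  69  99 142 150 152 151 153 160 194 231 232 233 232 231 229
 192 172 114  95  94  90  89  90  91  89]
205 154 170 [0.5339 0.1805 0.225 ] [ 85  83  83 111 176 221 222 221 226 229 232 236 235 227 217 211 220 227
 218 214 151  96  89  86  86  80  76  86
[... 506 characters left out ...]
7 180 229 233 231 220 167  81  67  68  64  85 167 231
 234 233 231 214 136  96  90  86  86  88]
220 156 172 [0.4987 0.1763 0.225 ] [ 89  90  87  80  82 162 230 232 233 232 216 106  59  57  59  59  93 172
 230 234 233 229 204 112  88  88  90  91]
223 156 172 [0.4918 0.1764 0.225 ] [ 91  91  88  80  73 126 201 230 233 232 218 155  82  71  67  73  97 178
 237 238 238 231 206 118  86  82  82  81]
226 156 172 [0.4848 0.1765 0.225 ] [ 72  80  75  66  62 121 204 237 238 231 221 176 106  78  75  73  83 145
 201 175 145 118 102  84  75  77  75  77]
side [[0.4794 0.1606 0.2185]
 [0.5274 0.1875 0.2234]
 [0.5726 0.2013 0.2312]] 697
[[0.4971 0.1618 0.2195]
 [0.5138 0.1856 0.2232]
 [0.529  0.1994 0.23  ]]
```

View pics/fork.png

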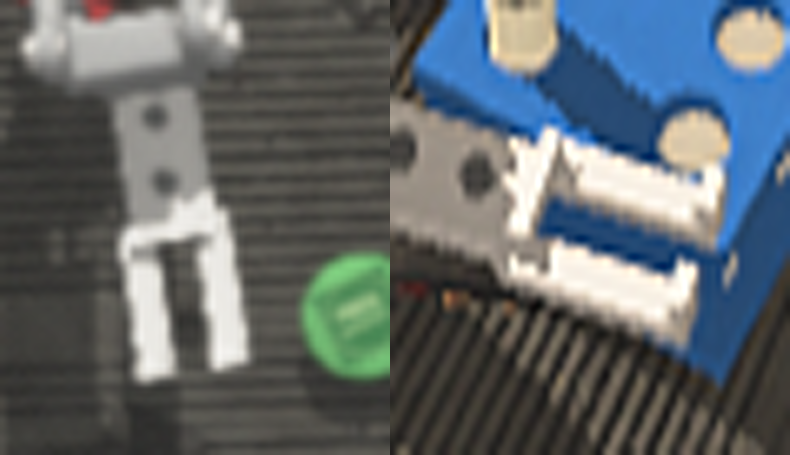

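```bash
python3 - <<'E'
from pose import *
t=dict(np.load("top1.npz")); P=cloud(t)
m=(P[...,0]>.44)&(P[...,0]<.58)&(P[...,1]>.05)&(P[...,1]<.32)&(P[...,2]<.2)
print(np.nanmax(P[m][:,2]), P[217,191]); i=np.argwhere(m&(P[...,2]>.03)); print(len(i), P[m&(P[...,2]>.03)].mean(0) if len(i) else 0)
E
python3 go.py .4416,-.1722,.137,-5.4
```

```text
0.029324194026722816 [0.5106796  0.13696032 0.02305127]
0 0
to 0.4416 -0.1722 0.137 rows shift [-0.013  0.007  1.791] turn 0.001 | t 35.62 pos [ 0.441  -0.1708  0.3161] yaw -5.34 gap 0.0513 gf 0.0
```

```bash
python3 -m jog '[[[-0.01,0.01,0.3],0],[[-0.01,0.01,0.7],0],[[-0.01,0.01,1],0],[[-0.01,0.01,1],0],[[-0.01,0.01,1],0]]' >/dev/null
python3 go.py .4416,-.1722,.137,-5.4
python3 -m jog '[[[0,0,0.3],0],[[0,0,0.6],0],[[0,0,0.78],0],[[0,0,0.78],0],[[0,0,0.78],0]]' |grep ft
python3 go.py .4416,-.1722,.137,-5.4
python3 -m jog '[[[0,0,0],0],[[0,0,0],0],[[0,0,0],0],[[0,0,0],0],[[0,0,-0.1],0],[[0,0,-0.1],0]]' 0
python3 go.py .4416,-.1722,.137,-5.4
```

```text
to 0.4416 -0.1722 0.137 rows shift [ 0.003 -0.01   0.807] turn -0.0 | t 36.25 pos [ 0.4426 -0.1726  0.2177] yaw -5.43 gap 0.0514 gf 0.0
ft_force: [0.3, -0.1, 0.3]
to 0.4416 -0.1722 0.137 rows shift [ 0.    -0.021  0.04 ] turn 0.0 | t 36.88 pos [ 0.4437 -0.1724  0.141 ] yaw -5.37 gap 0.0512 gf 0.0
clock: 37.62
tcp_pos: [0.4425, -0.1716, 0.1494]
eef_rot: [0.0, 0.739, 0.673, 0.0]
ft_force: [0.5, 0.1, -6.4]
finger_gap: 0.0167
grip_force: 58.8
to 0.4416 -0.1722 0.137 rows shift [-0.006 -0.008  0.124] turn 0.0 | t 37.62 pos [ 0.4425 -0.1716  0.1494] yaw -5.36 gap 0.0167 gf 58.8
```

```bash
python3 -m jog '[[[0,0,-0.3],0],[[0,0,-0.6],0],[[0,0,-0.9],0],[[0,0,-1],0],[[0,0,-1],0]]' |grep -E "ft|tcp"
python3 -m jog '[[[0,0,-0.1],0],[[0,0,-0.27],0],[[0,0,-0.27],-0.05],[[0,0,-0.27],-0.1],[[0,0,-0.27],-0.149],[[0,0,-0.27],-0.149]]' |grep -E "ft|tcp"
python3 go.py .42,.1655,.2775,8
```

```text
tcp_pos: [0.4424, -0.1717, 0.249]
ft_force: [0.6, 0.5, -6.6]
tcp_pos: [0.4425, -0.1718, 0.2768]
ft_force: [-0.4, -1.0, -6.6]
to 0.42 0.1655 0.2775 rows shift [ 3.371  0.246 -0.007] turn -0.0 | t 39.0 pos [ 0.4425 -0.1718  0.2768] yaw 8.0 gap 0.0166 gf 59.7
```

```bash
python3 -m jog '[[[0.2,0,0],0],[[0.45,0.02,0],0],[[0.7,0.04,0],0],[[0.95,0.06,0],0]]' >/dev/null
python3 -m jog '[[[0.25,0.02,0],0],[[0.5,0.04,0],0],[[0.75,0.06,0],0],[[0.95,0.08,0],0]]' |grep -E "ft|tcp"
python3 -m jog '[[[0.25,0.02,0],0],[[0.5,0.04,0],0],[[0.75,0.06,0],0],[[0.95,0.08,0],0]]' >/dev/null
python3 -m jog '[[[0.2,0,0],0],[[0.4,0,0],0],[[0.48,0,0],0],[[0.52,0.03,0],0],[[0.52,0.03,0],0],[[0.52,0.03,0],0],[[0.52,0.03,0],0],[[0.52,0.03,0],0]]' |grep -E "ft|tcp|gap|grip"
python3 go.py .5095,.1783,.2775,8
python3 - <<'E'
from pose import *
t=grab("top");s=grab("side");np.savez("top2.npz",**t);np.savez("side2.npz",**s)
a=cv2.resize(s["image"][180:300,200:360],None,fx=4,fy=4,interpolation=2)[:,:,::-1]
cv2.imwrite("pics/s3.png",a); print(rack(t))
E
```

```text
tcp_pos: [0.4288, 0.0203, 0.2763]
ft_force: [0.2, -0.3, -5.8]
tcp_pos: [0.4199, 0.1652, 0.2761]
ft_force: [-0.3, 0.5, -6.8]
finger_gap: 0.0165
grip_force: 59.7
to 0.5095 0.1783 0.2775 rows shift [ 0.005  0.905 -0.014] turn 0.0 | t 41.5 pos [0.4199 0.1652 0.2761] yaw 8.01 gap 0.0165 gf 59.7
((597.7305908203125, -36.0078125), (155.7125701904297, 140.08558654785156), 85.6551742553711, np.int64(2308))
```

View pics/s3.png

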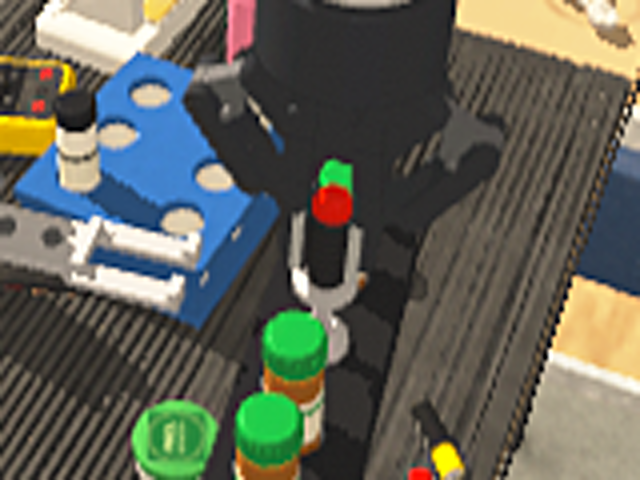

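The caddy hangs level in the fingers, clear of the fork: red end at (332,205) in the crop, fork tips at (185,265). I'll check its height and position in hand from the two near green caps.

Run:
```python
from h import *
s=dict(np.load("side2.npz")); S=cloud(s); p=np.array([.4199,.1652]); a=np.radians(98)
hsv=cv2.cvtColor(s["image"],cv2.COLOR_RGB2HSV); h=hsv[...,0]
for c,n,l in blobs((h>40)&(h<85)&(hsv[...,1]>120),40):
    print("cap",c.round(1),n,np.nanmax(S[l][:,2]).round(4),np.nanpercentile(S[l],80,axis=0).round(4), ray(s,*c,.1365+.12).round(4))
for y in(.048,.094,-.048,-.094): 
    q=p+y*np.array([np.cos(a),np.sin(a)]); print(y,q.round(4),np.round(proj(s,[*q,.1365+.12]),1))
# stem: collar / grip side points near p
m=(abs(S[...,0]-p[0])<.03)&(abs(S[...,1]-p[1])<.02)&(S[...,2]<.31)
red=((h<8)|(h>172))&(hsv[...,1]>150)&m
print("red",np.nanmedian(S[red],0),np.nanmax(S[red][:,2]),red.sum())
t=dict(np.load("top2.npz")); P=cloud(t);hsv=cv2.cvtColor(t["image"],cv2.COLOR_RGB2HSV)
for c,n,l in blobs((hsv[...,0]>40)&(hsv[...,0]<85)&(hsv[...,1]>120)): print("top",c.round(1),n,np.nanmedian(P[l],0).round(4),ray(t,*c,.1365+.128).round(4))
```

```text
cap [283.5 223.1] 48 0.2989 [0.4343 0.1266 0.2646] [0.4322 0.1163 0.2565]
cap [273.1 265.8] 237 0.2662 [0.4193 0.2256 0.2643] [0.413  0.2157 0.2565]
cap [266.9 286.6] 263 0.2666 [0.4124 0.268  0.2643] [0.4068 0.2577 0.2565]
cap [243.  289.8] 313 0.1982 [0.5173 0.1548 0.0231] [0.4386 0.2791 0.2565]
0.048 [0.4132 0.2127] [273.7 264.4]
0.094 [0.4068 0.2583] [266.7 286.9]
-0.048 [0.4266 0.1177] [286.  224.6]
-0.094 [0.433  0.0721] [291.1 208.2]
red [0.41630162 0.16996975 0.29542196] 0.30052725078780185 84
top [208.  246.2] 88 [0.4363 0.0719 0.264 ] [0.4361 0.0718 0.2645]
top [187.  250.2] 91 [0.4289 0.1191 0.2634] [0.4286 0.119  0.2645]
```

```bash
python3 -m jog '[[[0,0.12,0],0],[[0,0.24,0],0],[[0,0.36,0],0],[[0,0.48,0],0],[[0,0.55,0],0],[[0,0.55,0],0],[[0,0.55,0],0]]' |grep -E "ft|tcp"
python3 -m jog '[[[0,0.08,0],0],[[0,0.16,0],0],[[0,0.24,0],0],[[0,0.33,0],0],[[0,0.33,0],0],[[0,0.33,0],0],[[0,0.33,0],0]]' |grep -E "ft|tcp|gap"
python3 go.py .5075,.1778,.2705,8
python3 - <<'E'
from h import *
s=grab("side");t=grab("top");np.savez("side3.npz",**s);np.savez("top3.npz",**t)
P=cloud(t);hsv=cv2.cvtColor(t["image"],cv2.COLOR_RGB2HSV)
for c,n,l in blobs((hsv[...,0]>40)&(hsv[...,0]<85)&(hsv[...,1]>120)): print("top",c.round(1),n,np.nanmedian(P[l],0).round(4),ray(t,*c,.1365+.128).round(4))
cv2.imwrite("pics/s4.png",np.hstack([cv2.resize(s["image"][200:280,200:280],(400,400),interpolation=2),cv2.resize(t["image"][170:250,130:210],(400,400),interpolation=2)])[:,:,::-1])
E
```

```text
tcp_pos: [0.474, 0.1732, 0.276]
ft_force: [-0.3, -0.2, -6.5]
tcp_pos: [0.5067, 0.1778, 0.276]
ft_force: [-0.1, 0.4, -6.7]
finger_gap: 0.0166
to 0.5075 0.1778 0.2705 rows shift [-0.001  0.008  0.055] turn 0.001 | t 43.35 pos [0.5067 0.1778 0.276 ] yaw 8.05 gap 0.0166 gf 59.6
top [201.8 208.6] 87 [0.5201 0.0838 0.2639] [0.5207 0.0841 0.2645]
top [181. 211.] 92 [0.5167 0.1311 0.2636] [0.5167 0.131  0.2645]
```

View pics/s4.png

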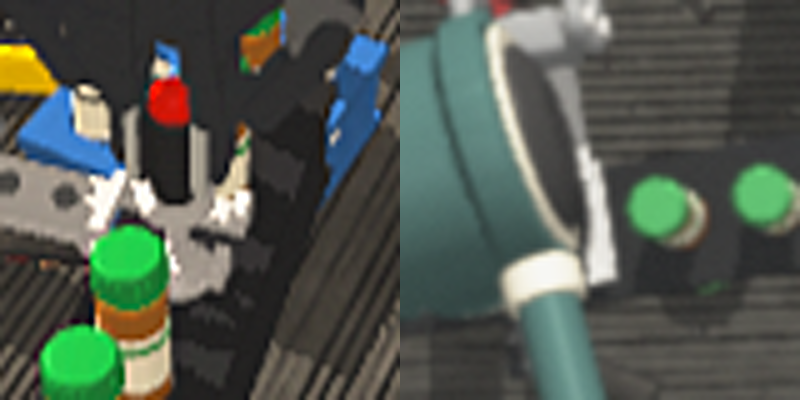

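The side crop shows the neck between the tines with the collar above the tips, and the top caps put the caddy centre at (0.509, 0.178). Lowering onto the fork and following its sink.

```bash
python3 -m jog '[[[0,0.01,0.05],0],[[0,0.01,0.1],0],[[0,0.01,0.14],0],[[0,0.01,0.14],0],[[0,0.01,0.14],0]]' |grep -E "ft|tcp"
python3 -m jog '[[[0,-0.02,0.06],0],[[0,-0.04,0.12],0],[[0,-0.06,0.19],0],[[0,-0.06,0.19],0],[[0,-0.06,0.19],0],[[0,-0.06,0.19],0],[[0,-0.06,0.19],0]]' |grep -E "ft|tcp"
python3 -m jog '[[[0,-0.015,0.06],0],[[0,-0.025,0.12],0],[[0,-0.04,0.2],0],[[0,-0.04,0.2],0],[[0,-0.04,0.2],0],[[0,-0.04,0.2],0],[[0,-0.04,0.2],0]]' |grep -E "ft|tcp|gap"
```

```text
tcp_pos: [0.5081, 0.178, 0.2622]
ft_force: [0.1, -0.3, -5.7]
tcp_pos: [0.5022, 0.1772, 0.2434]
ft_force: [1.8, -0.1, -2.3]
tcp_pos: [0.498, 0.1766, 0.2233]
ft_force: [-1.4, 0.4, -0.4]
finger_gap: 0.0167
```

```bash
for i in 1; do python3 -m jog '[[[0,-0.01,0.05],0],[[0,-0.02,0.1],0],[[0,-0.02,0.1],0],[[0,-0.02,0.1],0],[[0,-0.02,0.1],0],[[0,-0.02,0.1],0],[[0,-0.02,0.1],0],[[0,-0.02,0.1],0]]' |grep -E "ft|tcp|gap"; done
python3 -m jog '[[[0,0,0],0],[[0,0,0],0]]' |grep ft
python3 -m jog '[[[0,0,0],0],[[0,0,0],0]]' |grep ft
python3 -m jog '[[[0,-0.01,0.05],0],[[0,-0.01,0.1],0],[[0,-0.01,0.1],0],[[0,-0.01,0.1],0],[[0,-0.01,0.1],0],[[0,-0.01,0.1],0],[[0,-0.01,0.1],0],[[0,-0.01,0.1],0]]' |grep -E "ft|tcp|gap"
python3 -m jog '[[[0,0,0],0],[[0,0,0],0]]' |grep ft
python3 -m jog '[[[0,0,0],0],[[0,0,0],0]]' |grep ft
python3 - <<'E'
from h import *
s=grab("side");t=grab("top");np.savez("side4.npz",**s);np.savez("top4.npz",**t)
P=cloud(t);hsv=cv2.cvtColor(t["image"],cv2.COLOR_RGB2HSV)
for c,n,l in blobs((hsv[...,0]>40)&(hsv[...,0]<85)&(hsv[...,1]>120)): print("top",c.round(1),n,np.nanmedian(P[l],0).round(4))
cv2.imwrite("pics/s5.png",np.hstack([cv2.resize(s["image"][200:300,190:290],(400,400),interpolation=2),cv2.resize(t["image"][170:250,130:210],(400,400),interpolation=2)])[:,:,::-1])
E
```

```text
tcp_pos: [0.4965, 0.1764, 0.2134]
ft_force: [3.6, 0.5, -1.0]
finger_gap: 0.0168
ft_force: [4.3, -0.2, -1.5]
ft_force: [3.1, 1.3, -1.0]
tcp_pos: [0.4948, 0.1761, 0.203]
ft_force: [2.6, -0.4, -0.4]
finger_gap: 0.0164
ft_force: [1.2, 0.0, -0.2]
ft_force: [0.4, -1.5, -0.0]
top [205.7 215.4] 77 [0.5085 0.0816 0.1908]
top [186.4 218.4] 81 [0.5026 0.1291 0.1903]
```

View pics/s5.png

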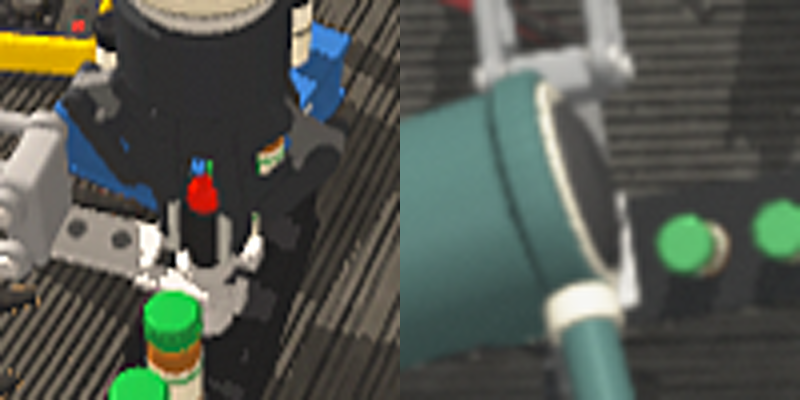

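The crop shows the collar down between the tips, the grip still held, and the wrist load near zero. I'll hold still so the arm settles before releasing.

```bash
python3 -m jog '[[[0,0,0.02],0],[[0,0,0.02],0],[[0,0,0.02],0],[[0,0,0.02],0],[[0,0,0.02],0],[[0,0,0.02],0],[[0,0,0.02],0],[[0,0,0.02],0],[[0,0,0.02],0],[[0,0,0.02],0]]' |grep ft
python3 -m jog '[[[0,0,0],0],[[0,0,0],0],[[0,0,0],0],[[0,0,0],0],[[0,0,0],0],[[0,0,0],0],[[0,0,0],0],[[0,0,0],0],[[0,0,0],0],[[0,0,0],0]]' |grep -E "ft|tcp|grip"
python3 - <<'E'
from h import *
def ft():return manip.state()["ft_force"]
t=grab("top");P=cloud(t);hsv=cv2.cvtColor(t["image"],cv2.COLOR_RGB2HSV)
for c,n,l in blobs((hsv[...,0]>40)&(hsv[...,0]<85)&(hsv[...,1]>120)): print("top",c.round(1),n,np.nanmedian(P[l],0).round(4))
s=grab("side");S=cloud(s)
k=(s["image"].min(-1)>200)&(S[...,2]>.13)&(S[...,2]<.2)&(S[...,1]>.13)&(S[...,1]<.22)&(S[...,0]<.56)&(S[...,0]>.46)
print("fork",np.nanpercentile(S[k],[5,50,95],axis=0).round(4),k.sum())
E
```

```text
ft_force: [-3.5, 0.3, 0.6]
tcp_pos: [0.4952, 0.1762, 0.2012]
ft_force: [-4.6, -1.1, -1.1]
grip_force: 60.3
top [205.8 215.2] 78 [0.5087 0.0816 0.1888]
top [186.5 218.3] 78 [0.5028 0.1291 0.1884]
fork [[0.473  0.1605 0.1614]
 [0.5048 0.1867 0.1648]
 [0.5271 0.1967 0.171 ]] 109
```

```bash
python3 -m jog '[[[0,0,0],0],[[0,0,0],0],[[0,0,0],0],[[0,0,0],0],[[0,0,0],0],[[0,0,0],0],[[0,0,0],0],[[0,0,0],0]]' 50 |grep -E "ft|tcp|g"
python3 -m jog '[[[0,0,-0.1],0],[[0,0,-0.2],0],[[0,0,-0.35],0],[[0,0,-0.5],0],[[0,0,-0.75],0],[[0,0,-1],0]]' |grep -E "ft|tcp|g"
python3 -m jog '[[[0,0,-0.4],0],[[0,-0.2,-0.9],0],[[0,-0.4,-0.9],0],[[0,-0.4,-0.9],0],[[0,-0.4,-0.9],0],[[0,-0.4,-0.9],0],[[0,-0.4,-0.9],0],[[0,-0.4,-0.9],0],[[0,-0.4,-0.9],0]]' |grep -E "ft|tcp|g"
python3 - <<'E'
from pose import *
s=grab("side");t=grab("top");print(rack(t))
P=cloud(t);hsv=cv2.cvtColor(t["image"],cv2.COLOR_RGB2HSV)
for c,n,l in blobs((hsv[...,0]>40)&(hsv[...,0]<85)&(hsv[...,1]>120)): print("top",c.round(1),n,np.nanmedian(P[l],0).round(4))
cv2.imwrite("pics/s6.png",cv2.resize(s["image"][160:330,170:330],None,fx=3.5,fy=3.5,interpolation=2)[:,:,::-1])
E
```

```text
tcp_pos: [0.4951, 0.1762, 0.2011]
ft_force: [0.0, 1.0, -0.3]
finger_gap: 0.0426
grip_force: 0.0
tcp_pos: [0.4952, 0.1762, 0.3029]
ft_force: [-1.0, -0.9, 0.8]
finger_gap: 0.0427
grip_force: 0.0
tcp_pos: [0.4556, 0.1706, 0.3909]
ft_force: [-0.3, -0.3, 0.1]
finger_gap: 0.0426
grip_force: 0.0
((597.8663940429688, -36.18965148925781), (155.98849487304688, 140.74839782714844), 85.75273895263672, np.int64(2319))
top [205.9 215.5] 74 [0.5085 0.0817 0.1861]
top [186.5 218.3] 76 [0.5028 0.1287 0.187 ]
```

View pics/s6.png

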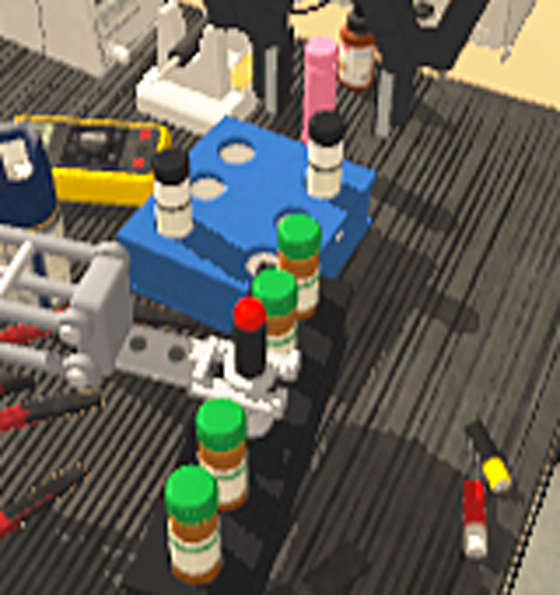

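The caddy hangs level in the fork (red end at (250,312)) with all four fresh cartridges seated, and both spent ones are in the rack. The gripper is clear. I'll wait briefly, then hand in.

```bash
python3 -m jog '[[[0,0,0],0],[[0,0,0],0],[[0,0,0],0],[[0,0,0],0],[[0,0,0],0],[[0,0,0],0],[[0,0,0],0],[[0,0,0],0],[[0,0,0],0],[[0,0,0],0]]' >/dev/null
python3 -c "
from rig import manip
print(manip.close_job())"
```

```text
the job is handed in; nothing more can be done
None
```

I handed the job in: the four fresh cartridges are down in the caddy, which hangs level and at rest in the sunken fork; both spent ones are in the rack; the gripper is clear, and the spray can and glue bottle were left alone (no score came back).

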